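# Vacuum-test a wheel sensor housing with the push-pull air knob

### The arm

A 6-joint arm with a two-finger parallel gripper is mounted at the origin on the work surface. World frame = base frame: x ahead of the robot, y to its left, z up, the work surface at z = 0. Lengths are in mm, angles in rad, forces in N, time in s.
With the tool pointing down it reaches from about 350 to 875 mm from the base axis. Payload 4.2 kg.
Tool frame: the origin (TCP) lies midway between the tips of the shut fingers; the grasp point (between the pads) lies 19 mm behind it; y points along the fingers, x is the direction in which the jaws open and shut, and the axes are right-handed (so a half turn about y gives the same grasp; the last joint's range is limited). The gripper opens to 85 mm and grips with 20 to 120 N. Pads are 22 mm wide; open, the fingers measure 114 mm over their backs; the gripper's body (76 mm by 85 mm) begins 54 mm behind the grasp point. The pads swing forward as they close: fully open they stand 13 mm farther back than shut.
Start: joints at [1.504, 0.385, 0.008, 0, -1.194, -0.259], TCP at [200.009, 592.111, 231.312] pointing down, gripper open.
Joint ranges: [-3.14, 3.14], [-1.21, 2.06], [-1.07, 1.41], [-3.16, 2.05], [-2.99, -0.16], [-3.1, 3.1]. Speed limits (rad/s): [2.79, 2.79, 3.14, 3.14, 3.14, 3.14].

### API

Orientations are given as a unit quaternion [x, y, z, w].
In Python, from bench import read_state, get_image, job_done gives the robot as it stands.
- The arm moves only by the tool play_rows, never from a script. Its argument "series" is a list of rows, each a list of 7 numbers: the shift along the tool's x, y, z in m, then the turn, a rotation vector about the tool's x, y, z in rad, then the finger opening in m, from 0 to 0.0854. In form: [[x, y, z, wx, wy, wz, claw], ...]. A call has 1 to 10 rows; each row shifts and turns the pose as measured when the row begins, along the tool's axes as they then stand; what a row does not reach is not made up. A row lasts 1/10 s, in which the tool goes at most 50 mm and 8.59 degrees, less where a joint would pass 70% of its speed; a pose out of reach is approached as far as the arm can. A call with a gripper value outside its range is refused whole. The fingers move at their own pace and stop on an object; the grip force is fixed at half the most. Time passes only in rows, so rows that do not move let the fingers close. It gives the time, the measured TCP pose, the force and the opening at its end, in the units of the state.
- read_state(): the state, without advancing time (a new reading comes with each control period).
- get_image(name): name is "scene" or "top"; returns a dict with "color" (420x560x3 uint8, red, green, blue), "intrinsics" (3x3 intrinsics, pixels), "origin" and "orientation" of the camera in the world. Camera axes: x right, y down, z forward; pixel columns grow to the right and rows downward; lengths in mm; the calibration is good to about 2 mm. A picture is of the moment at which its call begins. There is no depth.
- job_done(): hands the job in, once; it reports no verdict.
The state is a dict: "clock": time; "joints": joint angles; "joint_vel": joint speeds; "joint_efforts": joint torques, N m; "position": TCP position; "ee_rot": TCP orientation; "contact_force": force on the tool from outside, world axes, zero at the start; "wrist_torque": the same for the moment, N m; "gripper_width": finger opening in mm.
Only numpy, scipy, OpenCV 4.12 (cv2) and the standard library are available. Lean on these libraries where they do the work, as an engineer would, in place of code of your own. Each camera call takes 0.05 s, during which the arm holds its last target. There are 200 camera calls.

### The job

Put the flag-shaped sensor housing in the test nest, turned so that its outline drops into the one-way pocket and it sits flat on the pocket's floor, and let go of it. Then switch the vacuum on by pulling the black knob straight out until it clicks into its on position, leave it standing out by itself, untouched, for at least two seconds, and push it fully home again. The housing stays seated in the nest, and the other things on the bench stay where they are.

Things in the scene. Friction and masses are not known exactly. Their poses are not given: they have to be found in the camera images.
- housing: Loose sensor housing, cast aluminium, about 140 g, lying right side up left or right of the station, at any yaw. From above it is a flag: a main block 60 (its x) by 30 (its y) by 32 mm high, and a low tab 16 mm high on its +y side over x = +10 to +30, y = +15 to +33 mm. Origin: centre of the main block's underside.
- housing_mid (a point): Centre of the housing's main block, half-way up (16 mm above its underside); axes as the housing's. It can be gripped across the block's 30 mm sides (along its y); a grip centred at x = -9 mm keeps a 22 mm wide finger clear of the tab.
- housing_tab (a point): Middle of the tab's underside, at x = +20, y = +24 mm in the housing's frame.
- station: Test station, fixed to the bench at a place and yaw that vary. Steel base plate 200 (x) by 290 (y) by 10 mm, origin under its centre, -x towards the robot. White nest block 100 by 105 mm at the +y end. Grey console at the -y end, x = -12 to +93, y = -143 to -13 mm, top 102 mm above the bench, a round gauge and a small cap on it up to 114 mm at x over +25 mm.
- pocket (a point): Centre of the main part of the nest's pocket, on its floor, 21 mm above the bench; axes are the station's (z up). The pocket is 9 mm deep (rim 30 mm above the bench) and has the housing's outline with 2 mm play on every side, sharp rims: the housing fits one way only, its axes along this point's axes. Seated, it stands 23 mm above the rim.
- pocket_tab (a point): Middle of the pocket's tab recess, on the pocket floor, x = +20, y = +24 mm from pocket; axes the station's.
- knob_face (a point): Centre of the front face of the knob's head; moves with the knob; axes are the station's. The knob comes out level along -x, 68 mm above the bench. Head: black mushroom 44 mm across, 0 to 16 mm behind this point (full width 5 to 12 mm behind). Behind it a bare stem 12 mm thick: 34 mm of it up to the console's face when pushed in (28 mm to a flat 34 mm lock nut), 18 mm more when out.
- knob (a joint): How far the knob is out: 0 = fully home (off), 0.018 m = out on its detent (on). An over-centre spring snaps it to the nearer end and keeps it there: it takes about 5 N to start it at either end, falling to nearly nothing half-way (0.009), and the gauge's needle turns with it.
- hub_cap: Round aluminium cap, 52 mm across, 26 mm high, lying on the other side of the station from the housing; not part of the job, to be left alone. Origin: centre of its underside.
- socket: Steel spanner socket, 26 mm across, 36 mm high, standing on the station's base plate behind the nest; left alone. Origin: underside.
- driver: Screwdriver, 170 mm long, lying at the far right of the station; left alone. Origin: about the middle of its length.
- spanner: Spanner, 200 mm long, lying beyond the station; left alone. Origin: about the middle of its length.
- spray: Bottle, 56 mm across, 150 mm high, standing beyond the station to the right; left alone. Origin: underside.
- paste: Tin, 80 mm across, 75 mm high, standing beyond the station to the left; left alone. Origin: underside.
Things that resemble listed ones, but are neither listed nor needed, are in the scene too. Leave any orange or turquoise look-alike of the housing alone.

How it is judged (in metres and radians):
On the way, in this order (a step that is already met when the one before it is completed fails the run):
1. the housing is seated in the pocket and let go (horizontal distance between housing_mid and pocket below 0.005 m and horizontal distance between housing_tab and pocket_tab below 0.006 m and z of housing_mid in the frame of pocket below 0.0185 m and angle between housing_mid's own z axis and vertical below 0.06 rad and contact force between housing and the fingers below 0.1 N), for 0.2 s.
2. the knob stands out on its detent by itself, untouched, for two seconds, the housing still seated (all of step 1 and contact force between knob and the fingers below 0.1 N and contact force between knob and the arm below 0.1 N and value of joint knob above 0.0155 m), for 2 s.
At the end, for the whole second after the job is handed in: The knob is pushed home (within 2 mm) and untouched; the housing lies at rest and let go in the pocket, the right way round (centre within 5 mm, tab within 6 mm), flat on its floor (within 2.5 mm and 0.06 rad) (all of step 1 and contact force between knob and the fingers below 0.1 N and contact force between knob and the arm below 0.1 N and value of joint knob below 0.002 m and linear speed of housing below 0.02 m/s).
It fails at once if a bystander (cap, socket, screwdriver, spanner, bottle or tin) is moved more than 3 cm (distance of any of hub_cap, socket, driver, spanner, spray, paste from where it was at the start of the episode above 0.03 m).
It also fails if it takes over 64 s, if anything falls off the work surface, if the arm or the gripper's body presses on something with over 40 N, if the wrist force passes 120 N, or if a joint passes its speed limit or range.

## Working session

There is one attempt and no reset: what is moved stays moved. The work goes in short steps, Python scripts to look and compute and a tool call to move; the robot and the scene stay as the last step left them, time stands still between calls to the robot, and variables do not carry over. Pictures are saved under pics/ and viewed, about 8 in all and at most 12, crops included, and the job is handed in when it is done.

Besides the shell and the picture viewer there is one more tool, called after ">>>" as name(argument=value, ...), one argument or row to a line, values as JSON. play_rows: Moves the arm, as the interface text tells. Its arguments: {"type":"object","properties":{"series":{"type":"array","items":{"type":"array","items":{"type":"number"}}}},"required":["series"]}

```bash
mkdir -p pics
cat > h.py <<'E'
import numpy as np, cv2
from scipy.spatial.transform import Rotation as R
from bench import read_state, get_image, job_done
def cam(n):
    d=get_image(n); o=np.array(d["orientation"],float)
    M=R.from_quat(o).as_matrix() if o.size==4 else o.reshape(3,3)
    return d["color"],np.array(d["intrinsics"],float),np.array(d["origin"],float),M
def ray(c,px,z):
    _,K,o,M=c; px=np.atleast_2d(px).astype(float)
    d=(M@np.linalg.inv(K)@np.c_[px,np.ones(len(px))].T).T
    return o+d*((z-o[2])/d[:,2])[:,None]
def proj(c,P):
    _,K,o,M=c; q=(np.atleast_2d(P)-o)@M@K.T
    return q[:,:2]/q[:,2:]
def save(img,n): cv2.imwrite('pics/'+n,cv2.cvtColor(img,cv2.COLOR_RGB2BGR))
E
python3 - <<'E'
from h import *
for n in("scene","top"):
    c=cam(n); print(n,c[1].tolist(),c[2],c[3].round(3).tolist()); save(c[0],n+'0.png'); np.save(n+'0.npy',c[0])
s=read_state();print(s)
E
```

```text
scene [[402.1654496963467, 0.0, 280.97515757863675], [0.0, 402.1654496963467, 217.50432127927004], [0.0, 0.0, 1.0]] [1096.13435384  254.30937252  816.04660218] [[-0.46, 0.689, -0.56], [0.888, 0.348, -0.301], [-0.013, -0.636, -0.772]]
top [[391.89105910218194, 0.0, 275.3836384831837], [0.0, 391.89105910218194, 208.69970886067986], [0.0, 0.0, 1.0]] [ 521.42196534  -46.38046393 1135.11725907] [[-0.008, -1.0, 0.028], [-1.0, 0.008, -0.008], [0.007, -0.028, -1.0]]
{'clock': 0.1, 'joints': array([ 1.50359671e+00,  3.85499939e-01,  6.77270194e-03, -4.17358802e-04,
       -1.19403210e+00, -2.58604787e-01]), 'joint_vel': array([-3.89929084e-04, -2.67967239e-03,  4.88027128e-03,  2.33355236e-03,
       -1.19084603e-03, -6.17813149e-05]), 'joint_efforts': array([-8.03148178e-04, -3.93323457e+01,  1.88924879e+01,  4.19791594e+00,
       -2.65350121e-03,  7.69161119e-06]), 'position': array([199.86296967, 591.63031536, 230.32536094]), 'ee_rot': array([ 0.41279204, -0.57405502,  0.57495128, -0.4116972 ]), 'contact_force': array([-0.60034669,  0.75448095,  0.4614092 ]), 'wrist_torque': array([ 0.03042142,  0.04873339, -0.0376762 ]), 'gripper_width': 85.16210054174536}
```

View pics/top0.png

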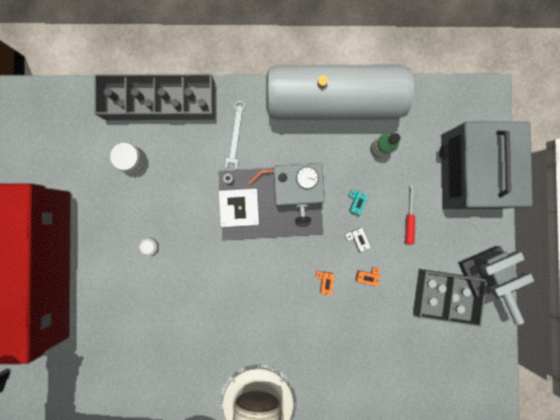

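View pics/scene0.png

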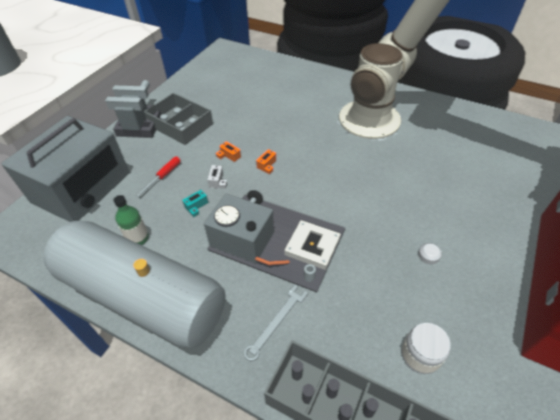

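The top view shows the silver housing at about (360,240) with its tab toward (351,236), the station at (219–323, 165–240) with the pocket at (238,207) and the knob at (303,222). The cap is at (148,247). Next I'll measure with masks on enlarged crops.

Run:
```python
from h import *
t=np.load('top0.npy'); s=np.load('scene0.npy')
a=cv2.resize(t[155:260,210:380],None,fx=4.5,fy=4.5,interpolation=cv2.INTER_CUBIC)
save(a,'cropt.png')
b=cv2.resize(s[155:295,185:355],None,fx=4.2,fy=4.2,interpolation=cv2.INTER_CUBIC)
save(b,'crops.png')
c=cam("top")
hsv=cv2.cvtColor(t,cv2.COLOR_RGB2HSV)
def comps(m,lo,z,name):
    n,l,st,ce=cv2.connectedComponentsWithStats(m.astype(np.uint8))
    for i in range(1,n):
        x,y,w,h,A=st[i]
        if A>lo and 200<ce[i][0]<390 and 155<ce[i][1]<260:
            cs,_=cv2.findContours((l==i).astype(np.uint8),cv2.RETR_EXTERNAL,cv2.CHAIN_APPROX_NONE)
            P=ray(c,cs[0][:,0,:],z)[:,:2].astype(np.float32)
            r=cv2.minAreaRect(P)
            print(name,ce[i].round(1),A,'rect',np.round(r[0],1),np.round(r[1],1),round(r[2],2),'cent',ray(c,ce[i],z)[0].round(1))
g=t.astype(int).min(2)
comps(g>185,30,30,'white')
comps(t.max(2)<45,20,30,'black')
comps((t.max(2)<100),300,10,'dark')
```

```text
white [306.9 177.3] 309 rect [ 640. -145.] [51.  53.9] 89.43 cent [ 640.5 -144.9   30. ]
white [238.2 207.7] 1053 rect [557.2  50.3] [101.7 108.2] 2.96 cent [556.1  49.9  30. ]
white [359.  238.4] 229 rect [ 460.9 -286.8] [63.4 52. ] 22.55 cent [ 466.6 -289.8   30. ]
```

View pics/cropt.png

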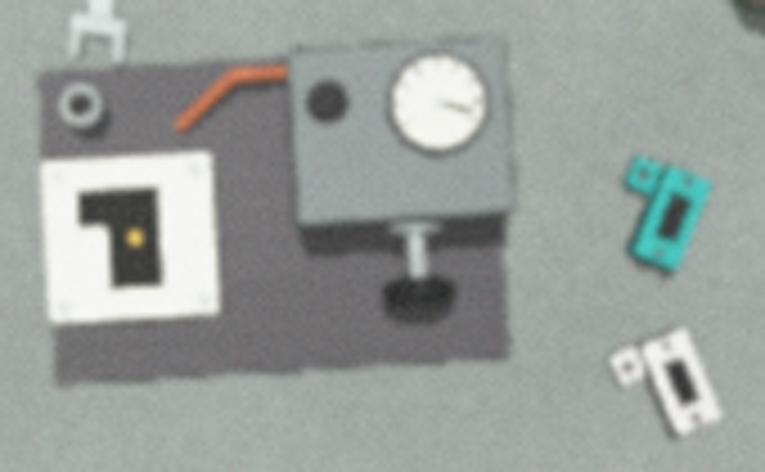

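View pics/crops.png

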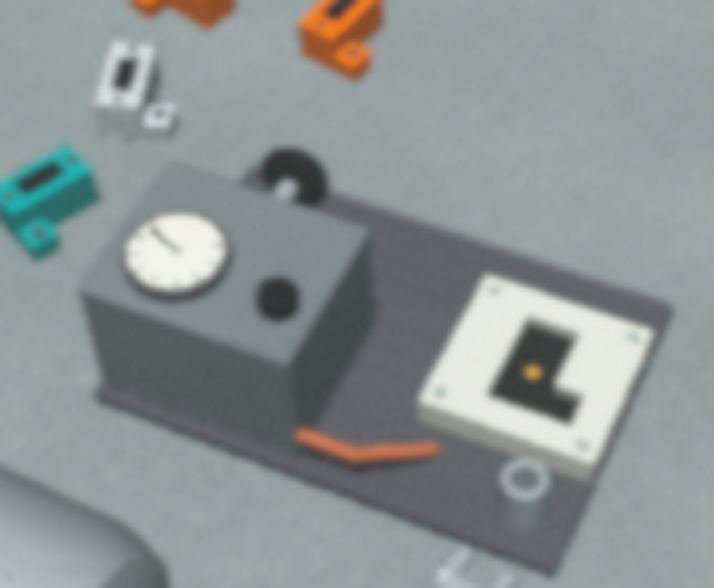

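The crops show the station yawed about 3°, with the pocket's tab recess at upper left (+x,+y). The silver housing is yawed about 22°, its tab toward the station. Now I'll get the edges more exactly and cross-check them with the scene view.

```bash
cat >> h.py <<'E'
def cont(img,box,thr,inv,seed,k=6):
    """largest contour (px, full-image) in box thresholded, containing/nearest seed"""
    x0,y0,x1,y1=box
    g=cv2.GaussianBlur(img[y0:y1,x0:x1].min(2) if not inv else img[y0:y1,x0:x1].max(2),(3,3),0.6)
    g=cv2.resize(g,None,fx=k,fy=k,interpolation=cv2.INTER_CUBIC)
    m=((g<thr) if inv else (g>thr)).astype(np.uint8)
    cs,_=cv2.findContours(m,cv2.RETR_EXTERNAL,cv2.CHAIN_APPROX_NONE)
    cs=[q for q in cs if cv2.contourArea(q)>30*k]
    q=max(cs,key=lambda q:cv2.pointPolygonTest(q,((seed[0]-x0)*k,(seed[1]-y0)*k),True))
    return (q[:,0,:]+.5)/k-.5+[x0,y0]
def infr(P,c,a):
    return (P[:,:2]-c)@np.array([[np.cos(a),-np.sin(a)],[np.sin(a),np.cos(a)]])
def center(q):
    M=cv2.moments(q.astype(np.float32).reshape(-1,1,2)); return np.array([M['m10'],M['m01']])/M['m00']
E
python3 - <<'E'
from h import *
T=cam("top");S=cam("scene")
t=T[0];s=S[0]
for n,c,box,thr,seed in(("top",T,(210,180,270,235),140,(226,196)),("scene",S,(275,210,355,280),150,(296,240))):
    q=cont(c[0],box,thr,False,seed); P=ray(c,q,30); r=cv2.minAreaRect(P[:,:2].astype(np.float32)); print(n,'nest',r)
for n,c,box,thr,seed in(("top",T,(222,190,255,225),110,(240,205)),("scene",S,(298,225,330,262),110,(312,243))):
    q=cont(c[0],box,thr,True,seed); P=ray(c,q,30)
    a=np.radians(3);F=infr(P,np.array([557.,50]),a); print(n,'pocket min/max station axes',F.min(0),F.max(0))
    print(' wide part y-edges for x<0', np.percentile(F[F[:,0]<0][:,1],[2,98]), 'edge +x',np.median(F[F[:,0]>F[:,0].max()-3][:,0]))
# gold dot
for n,c,z in(("top",T,21),("scene",S,21)):
    h=cv2.cvtColor(c[0],cv2.COLOR_RGB2HSV); m=(h[...,1]>120)&(h[...,2]>110)&(h[...,0]>15)&(h[...,0]<35)
    b=(slice(195,220),slice(228,250)) if n=="top" else (slice(230,258),slice(300,325))
    y,x=np.nonzero(m[b]); 
    if len(x): print(n,'gold',ray(c,[x.mean()+b[1].start,y.mean()+b[0].start],z)[0])
# housing
for n,c,box,seed in(("top",T,(342,224,376,256),(361,240)),("scene",S,(204,160,232,192),(214,173))):
    for thr in(170,190,205):
        try:
            q=cont(c[0],box,thr,False,seed); P=ray(c,q,32); r=cv2.minAreaRect(P[:,:2].astype(np.float32))
            a=np.radians(22.5);F=infr(P,np.array([465.,-295]),a)
            print(n,thr,'housing',np.round(r[0],1),np.round(r[1],1),r[2],F.min(0).round(1),F.max(0).round(1))
        except Exception as e: print(n,thr,e)
    q=cont(c[0],box,110,True,(361.5,240) if n=="top" else (214.5,172.5))
    print(n,'window z32',ray(c,center(q),32)[0],cv2.minAreaRect(ray(c,q,32)[:,:2].astype(np.float32)))
# knob head
q=cont(t,(292,214,316,230),60,True,(303,222)); P=ray(T,q,68); print('knob top',center(q),cv2.minAreaRect(P[:,:2].astype(np.float32)),infr(P,np.array([557.,50]),np.radians(3)).min(0),infr(P,np.array([557.,50]),np.radians(3)).max(0))
a=np.hstack([cv2.resize(t[224:256,342:376],(400,376),interpolation=cv2.INTER_CUBIC),cv2.resize(s[160:192,200:234],(400,376),interpolation=cv2.INTER_CUBIC)])
save(a,'hz.png')
E
```

```text
top nest ((558.5077514648438, 61.10552215576172), (138.86410522460938, 154.76443481445312), 89.79019927978516)
scene nest ((559.4863891601562, 49.930763244628906), (106.55982208251953, 109.0637435913086), 2.8496429920196533)
top pocket min/max station axes [-28.63066809 -17.30105728] [28.53020496 28.46181492]
 wide part y-edges for x<0 [-17.20817904  10.24539218] edge +x 28.122882335410132
scene pocket min/max station axes [-24.44272449 -16.86725647] [30.35749867 29.29121806]
 wide part y-edges for x<0 [-16.31908947  11.16202379] edge +x 29.886050644259228
top gold [557.58837531  46.33929028  21.        ]
scene gold [557.87241371  46.90312471  21.        ]
top 170 housing [ 460.7 -286.8] [68.5 55.8] 23.04432487487793 [-35.  -18.6] [33.3 37.4]
top 190 housing [ 461. -286.] [63.3 51.8] 22.374881744384766 [-31.9 -16. ] [31.5 35.7]
top 205 housing [ 463.9 -295.2] [59.1 29.8] 23.36195945739746 [-30.5 -14.6] [28.6 15.5]
top window z32 [ 463.90292018 -294.95636049   32.        ] ((463.947265625, -294.9717712402344), (23.449193954467773, 8.83536434173584), 22.495412826538086)
scene 170 housing [ 465.9 -294.6] [63.1 32.1] 21.045597076416016 [-30.8 -15.7] [32.7 16.6]
scene 190 housing [ 469.2 -301.7] [56.1 11. ] 23.365816116333008 [-26.7 -13. ] [29.4 -2. ]
scene 205 max() iterable argument is empty
scene window z32 [ 466.0615376  -293.57783923   32.        ] ((465.9476318359375, -293.5063781738281), (23.40919303894043, 8.89793586730957), 22.12001609802246)
knob top [302.44469689 220.08406537] ((519.9227905273438, -128.64996337890625), (13.666722297668457, 37.75205612182617), 0.7948595285415649) [ -52.87279323 -195.44182688] [ -39.12392308 -157.6452505 ]
```

View pics/hz.png

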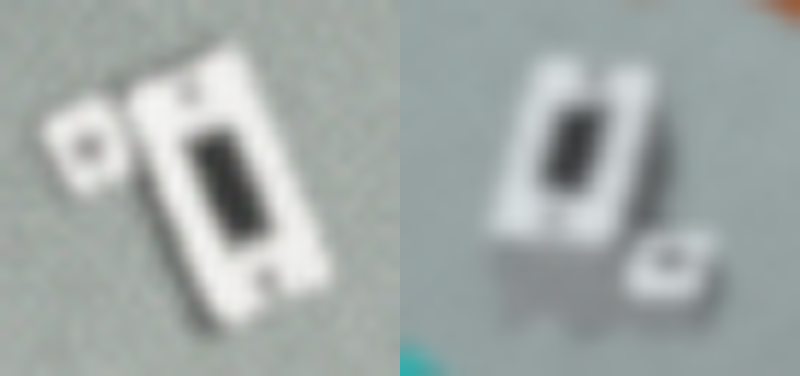

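```bash
cat >> h.py <<'E'
def frame(phi):
    c,s=np.cos(phi),np.sin(phi); return np.array([[c,0,-s],[s,0,c],[0,-1,0.]])
def rows(wps,claw,vmax=48,maxdeg=8.2):
    """wps: (x,y,z,phi_deg,[vmax]); print rows (m, rad) from the measured pose"""
    st=read_state(); p=np.array(st["position"]); Q=R.from_quat(st["ee_rot"]); out=[]
    for w in wps:
        g=np.array(w[:3],float); G=R.from_matrix(frame(np.radians(w[3]))); v=w[4] if len(w)>4 else vmax
        tot=(Q.inv()*G).as_rotvec()
        n=max(1,int(np.ceil(max(np.linalg.norm(g-p)/v,np.degrees(np.linalg.norm(tot))/maxdeg))))
        for i in range(n):
            d=Q.inv().apply((g-p)/(n-i)); r=(Q.inv()*G).as_rotvec()/(n-i)
            d=d.round(0) if n-i>1 else d.round(1); r=r.round(3)
            out.append([*(d/1000).round(4).tolist(),*r.tolist(),claw]); p=p+Q.apply(d); Q=Q*R.from_rotvec(r)
    print(len(out),'rows')
    for i in range(0,len(out),10): print(str([[float('%g'%x) for x in o] for o in out[i:i+10]]).replace(' ',''))
def st():
    s=read_state(); M=R.from_quat(s["ee_rot"]).as_matrix()
    print('t',round(s["clock"],2),'p',s["position"].round(1),'phi',round(float(np.degrees(np.arctan2(M[1,0],M[0,0]))),2),'tilt',np.degrees(np.arccos(-M[2,1])).round(2),'F',s["contact_force"].round(1),'w',round(s["gripper_width"],1),'j',np.round(s["joints"],2))
E
python3 -c "
from h import *
st()
s=read_state(); M=R.from_quat(s['ee_rot']).as_matrix(); print(M.round(2))
rows([(480,150,215,-30),(456.7,-297.7,120,-67.6)],0.07)
rows([(480,150,215,80),(456.7,-297.7,120,112.4)],0.07)"
```

```text
t 0.25 p [199.9 591.9 230.8] phi -108.67 tilt 0.06 F [ 0.2 -0.   0.5] w 85.1 j [ 1.5   0.39  0.01 -0.   -1.19 -0.26]
[[-0.32 -0.    0.95]
 [-0.95 -0.   -0.32]
 [ 0.   -1.    0.  ]]
21 rows
[[0.03,0.001,0.037,0.0,-0.125,0.0,0.07],[0.034,0.002,0.033,0.0,-0.125,0.0,0.07],[0.038,0.001,0.028,0.0,-0.125,0.0,0.07],[0.041,0.002,0.023,0.0,-0.125,0.0,0.07],[0.044,0.001,0.018,0.0,-0.125,0.0,0.07],[0.046,0.002,0.013,0.0,-0.125,0.0,0.07],[0.047,0.001,0.007,0.0,-0.125,0.0,0.07],[0.048,0.002,0.001,0.0,-0.125,0.0,0.07],[0.047,0.001,-0.005,0.0,-0.124,0.0,0.07],[0.047,0.002,-0.011,0.0,-0.125,0.0,0.07]]
[[0.0442,0.0012,-0.0175,0.001,-0.124,0.0,0.07],[0.02,0.01,-0.04,-0.0,0.066,0.0,0.07],[0.023,0.009,-0.038,-0.0,0.066,0.0,0.07],[0.025,0.01,-0.037,-0.0,0.066,0.0,0.07],[0.028,0.009,-0.035,-0.0,0.065,0.0,0.07],[0.03,0.01,-0.033,-0.0,0.066,0.0,0.07],[0.032,0.009,-0.031,-0.0,0.065,0.0,0.07],[0.034,0.01,-0.029,-0.0,0.066,0.0,0.07],[0.036,0.009,-0.027,-0.0,0.065,0.0,0.07],[0.038,0.01,-0.025,-0.0,0.066,0.0,0.07]]
[[0.0399,0.009,-0.0215,-0.0,0.065,0.0,0.07]]
31 rows
[[0.016,0.001,0.019,-0.0,0.142,-0.0,0.07],[0.0
[... 555 characters left out ...]
.0,0.142,-0.0,0.07],[-0.025,0.001,0.003,-0.0,0.143,-0.0,0.07],[-0.025,0.0,-0.001,-0.0,0.142,-0.0,0.07],[-0.025,0.001,-0.004,-0.0,0.143,-0.0,0.07],[-0.023,0.0,-0.008,-0.0,0.142,-0.0,0.07],[-0.022,0.001,-0.011,-0.0,0.143,-0.0,0.07]]
[[-0.0209,0.0002,-0.0145,-0.0,0.142,-0.001,0.07],[-0.044,0.009,-0.005,-0.0,-0.057,0.0,0.07],[-0.045,0.01,-0.003,-0.0,-0.056,0.0,0.07],[-0.045,0.009,-0.0,-0.0,-0.057,0.0,0.07],[-0.045,0.01,0.002,-0.0,-0.056,0.0,0.07],[-0.045,0.009,0.005,-0.0,-0.057,0.0,0.07],[-0.044,0.01,0.007,-0.0,-0.056,0.0,0.07],[-0.044,0.009,0.009,-0.0,-0.057,0.0,0.07],[-0.043,0.01,0.012,-0.0,-0.056,0.0,0.07],[-0.042,0.009,0.014,-0.0,-0.057,0.0,0.07]]
[[-0.0418,0.01,0.0174,-0.0,-0.056,0.0,0.07]]
```

```bash
python3 -c "
from h import *
rows([(480,150,215,-180),(456.7,-297.7,120,112.4)],0.07)"
```

```text
21 rows
[[0.03,0.001,0.037,-0.0,0.113,0.0,0.07],[0.026,0.002,0.04,-0.0,0.113,0.0,0.07],[0.021,0.001,0.043,-0.0,0.113,0.0,0.07],[0.016,0.002,0.045,-0.0,0.113,0.0,0.07],[0.011,0.001,0.046,-0.0,0.113,0.0,0.07],[0.005,0.002,0.047,-0.0,0.113,0.0,0.07],[0.0,0.001,0.048,-0.0,0.113,0.0,0.07],[-0.005,0.002,0.047,-0.0,0.113,0.0,0.07],[-0.011,0.001,0.046,-0.0,0.114,0.0,0.07],[-0.016,0.002,0.045,-0.0,0.113,0.0,0.07]]
[[-0.0205,0.0012,0.0426,-0.001,0.114,0.0,0.07],[0.002,0.009,0.045,-0.0,0.118,0.0,0.07],[-0.003,0.01,0.045,-0.0,0.118,0.0,0.07],[-0.008,0.009,0.044,-0.0,0.118,0.0,0.07],[-0.013,0.01,0.043,-0.0,0.118,0.0,0.07],[-0.018,0.009,0.041,-0.0,0.118,0.0,0.07],[-0.023,0.01,0.038,-0.0,0.118,0.0,0.07],[-0.027,0.009,0.035,-0.0,0.118,0.0,0.07],[-0.032,0.01,0.032,-0.0,0.118,0.0,0.07],[-0.035,0.009,0.028,-0.0,0.118,0.0,0.07]]
[[-0.0379,0.01,0.0244,-0.0,0.118,0.0,0.07]]
```

>>> play_rows(
  series=[
    [0.03,0.001,0.037,0,0.113,0,0.07],
    [0.026,0.002,0.04,0,0.113,0,0.07],
    [0.021,0.001,0.043,0,0.113,0,0.07],
    [0.016,0.002,0.045,0,0.113,0,0.07],
    [0.011,0.001,0.046,0,0.113,0,0.07],
    [0.005,0.002,0.047,0,0.113,0,0.07],
    [0,0.001,0.048,0,0.113,0,0.07],
    [-0.005,0.002,0.047,0,0.113,0,0.07],
    [-0.011,0.001,0.046,0,0.114,0,0.07],
    [-0.016,0.002,0.045,0,0.113,0,0.07],
  ],
)

```text
clock: 1.25
position: [453.1, 175.8, 214.7]
ee_rot: [-0.027, 0.707, -0.706, 0.029]
contact_force: [0.6, 1.3, -0.4]
gripper_width: 70.3
```

```bash
python3 -c "
from h import *
st()
rows([(456.7,-297.7,120,112.4)],0.07)"
```

```text
t 1.25 p [453.1 175.8 214.7] phi -175.42 tilt 0.15 F [ 0.6  1.3 -0.4] w 70.3 j [ 0.71  0.16 -0.35  0.   -1.06 -0.63]
11 rows
[[0.003,0.009,0.043,0.0,0.115,-0.0,0.07],[-0.002,0.009,0.043,0.0,0.114,-0.0,0.07],[-0.007,0.008,0.043,0.0,0.115,-0.0,0.07],[-0.011,0.009,0.041,0.0,0.114,-0.0,0.07],[-0.016,0.008,0.04,0.0,0.115,-0.0,0.07],[-0.021,0.009,0.038,0.0,0.114,-0.0,0.07],[-0.025,0.008,0.035,0.001,0.115,-0.0,0.07],[-0.029,0.009,0.032,0.0,0.114,-0.0,0.07],[-0.032,0.008,0.029,0.001,0.115,-0.0,0.07],[-0.035,0.009,0.025,0.0,0.114,-0.0,0.07]]
[[-0.0373,0.0085,0.0203,0.001,0.115,-0.001,0.07]]
```

>>> play_rows(
  series=[
    [0.003,0.009,0.043,0,0.115,0,0.07],
    [-0.002,0.009,0.043,0,0.115,0,0.07],
    [-0.007,0.008,0.043,0,0.115,0,0.07],
    [-0.011,0.009,0.041,0,0.115,0,0.07],
    [-0.016,0.008,0.04,0,0.115,0,0.07],
    [-0.021,0.009,0.038,0,0.115,0,0.07],
    [-0.025,0.008,0.035,0,0.115,0,0.07],
    [-0.029,0.009,0.032,0,0.115,0,0.07],
    [-0.032,0.008,0.029,0,0.115,0,0.07],
    [-0.035,0.009,0.025,0,0.115,0,0.07],
  ],
)

```text
clock: 2.25
position: [447.8, -272.3, 127.3]
ee_rot: [0.378, 0.602, -0.596, -0.372]
contact_force: [1.2, -0.1, 0.9]
gripper_width: 69.9
```

```bash
python3 -c "
from h import *
st()
rows([(456.7,-297.7,70,112.4),(456.7,-297.7,12,112.4,20)],0.07)"
```

```text
t 2.25 p [ 447.8 -272.3  127.3] phi 115.91 tilt 0.71 F [ 1.2 -0.1  0.9] w 69.9 j [-0.24  0.31 -0.39 -0.01 -0.86 -0.87]
5 rows
[[-0.013,0.029,0.002,0.006,0.031,-0.001,0.07],[-0.0136,0.0283,0.0011,0.006,0.03,-0.002,0.07],[-0.0,0.019,0.0,0.0,0.0,0.0,0.07],[-0.0,0.02,0.0,0.0,0.0,0.0,0.07],[-0.0,0.019,0.0001,0.0,0.0,0.0,0.07]]
```

>>> play_rows(
  series=[
    [-0.013,0.029,0.002,0.006,0.031,0,0.07],
    [-0.0136,0.0283,0.001,0.006,0.03,-0.002,0.07],
    [0,0,0,0,0,0,0.07],
  ],
)

```text
clock: 2.55
position: [456.0, -304.4, 67.5]
ee_rot: [-0.398, -0.585, 0.585, 0.397]
contact_force: [-0.8, 1.0, 0.2]
gripper_width: 69.8
```

```bash
python3 -c "
from h import *
st()
rows([(456.7,-297.7,12,112.4,20)],0.07)
c=cam('scene'); save(cv2.resize(c[0][130:230,165:285],None,fx=5,fy=5,interpolation=cv2.INTER_CUBIC),'s1.png')"
```

```text
t 2.55 p [ 456.  -304.4   67.5] phi 111.65 tilt 0.09 F [-0.8  1.   0.2] w 69.8 j [-0.29  0.43 -0.39  0.   -0.75 -0.9 ]
3 rows
[[0.002,0.018,-0.001,0.0,-0.004,-0.001,0.07],[0.002,0.019,-0.001,0.0,-0.005,-0.0,0.07],[0.002,0.0185,-0.0011,0.0,-0.004,-0.001,0.07]]
```

View pics/s1.png

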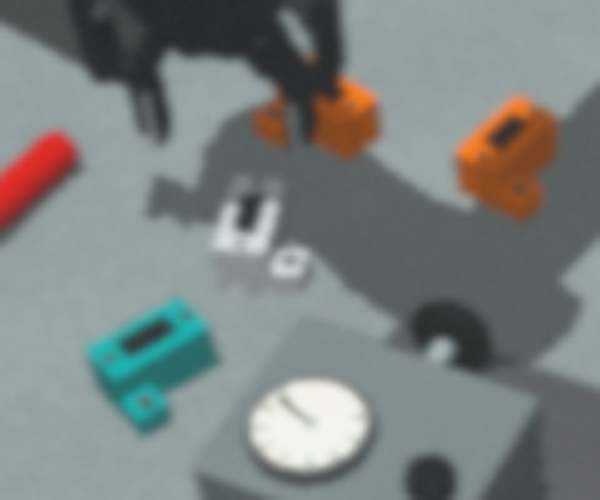

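The scene crop shows the fingers above and straddling the housing, with the tips at full-image pixels of about (196,157) and (225,158). The orange pieces behind are clear.

>>> play_rows(
  series=[
    [0.006,0.01,-0.003,0,-0.013,0,0.07],
    [0,0,0,0,0,0,0.07],
  ],
)

```text
clock: 2.8
position: [458.1, -296.5, 60.4]
ee_rot: [0.394, 0.589, -0.588, -0.39]
contact_force: [-0.4, 0.3, -0.7]
gripper_width: 69.7
```

```bash
python3 -c "
from h import *
st(); c=cam('scene'); print(proj(c,[[456,-304.4,67.5],[456,-304.4,78]]))
rows([(456.7,-297.7,12,112.4,20)],0.07)"
```

```text
t 2.8 p [ 458.1 -296.5   60.4] phi 112.63 tilt 0.37 F [-0.4  0.3 -0.7] w 69.7 j [-0.28  0.44 -0.41  0.   -0.72 -0.9 ]
[[211.1879305  159.28783373]
 [210.62275372 156.40961589]]
3 rows
[[0.0,0.017,0.001,0.002,0.002,-0.002,0.07],[0.0,0.016,0.001,0.002,0.001,-0.003,0.07],[0.0006,0.0166,0.0007,0.002,0.002,-0.002,0.07]]
```

Fingertips average to (210.5,157.5), which agrees with the projected TCP. I'll lower and close.

>>> play_rows(
  series=[
    [0,0.017,0.001,0.002,0.002,-0.002,0.07],
    [0,0.016,0.001,0.002,0.001,-0.003,0.07],
    [0,0.014,0.001,0.002,0.002,-0.002,0.07],
    [0,0,0,0,0,0,0.07],
  ],
)

```text
clock: 3.25
position: [460.7, -296.7, 18.6]
ee_rot: [0.395, 0.59, -0.588, -0.388]
contact_force: [-0.5, 0.1, 0.2]
gripper_width: 70.1
```

```bash
python3 -c "
from h import *
st()
rows([(456.7,-297.7,12,112.4,20)],0.07)"
```

```text
t 3.25 p [ 460.7 -296.7   18.6] phi 112.76 tilt 0.63 F [-0.5  0.1  0.2] w 70.1 j [-0.28  0.5  -0.44  0.   -0.62 -0.9 ]
1 rows
[[0.0007,0.0066,0.0042,0.008,0.006,-0.008,0.07]]
```

>>> play_rows(
  series=[
    [0,0.006,0.004,0.008,0.006,-0.008,0.07],
    [0,0,0,0,0,0,0.07],
  ],
)

```text
clock: 3.45
position: [457.8, -298.1, 13.5]
ee_rot: [0.393, 0.588, -0.588, -0.393]
contact_force: [-0.5, 0.9, 0.9]
gripper_width: 69.9
```

```bash
python3 -c "
from h import *
st()
rows([(456.7,-297.7,12,112.4,20)],0.07)"
```

```text
t 3.45 p [ 457.8 -298.1   13.5] phi 112.47 tilt 0.06 F [-0.5  0.9  0.9] w 69.9 j [-0.28  0.51 -0.44 -0.   -0.62 -0.9 ]
1 rows
[[0.0008,0.0015,0.0008,0.001,0.001,-0.001,0.07]]
```

>>> play_rows(
  series=[
    [0,0.001,0,0,0,0,0.02],
    [0,0,0,0,0,0,0.02],
    [0,0,0,0,0,0,0.02],
    [0,0,0,0,0,0,0.02],
    [0,0,0,0,0,0,0.02],
    [0,0,0,0,0,0,0.02],
  ],
)

```text
clock: 4.05
position: [458.4, -298.5, 13.9]
ee_rot: [0.394, 0.588, -0.587, -0.392]
contact_force: [0.5, 0.1, -1.2]
gripper_width: 28.7
```

```bash
python3 -c "
from h import *
st()"
```

```text
t 4.05 p [ 458.4 -298.5   13.9] phi 112.47 tilt 0.19 F [ 0.5  0.1 -1.2] w 28.7 j [-0.28  0.51 -0.44 -0.   -0.62 -0.9 ]
```

```bash
python3 -c "
from h import *
rows([(458,-298,74,112.4,30),(470,-250,150,110),(549.9,46.2,150,92.9),(549.9,46.2,90,92.9,30)],0.02)"
```

```text
15 rows
[[0.0,-0.02,0.0,0.001,0.0,-0.001,0.02],[0.0,-0.02,0.0,0.001,0.001,-0.001,0.02],[0.0005,-0.0201,0.0001,0.001,0.0,-0.0,0.02],[0.02,-0.038,-0.015,-0.0,0.021,-0.0,0.02],[0.0201,-0.038,-0.014,-0.0,0.021,-0.0,0.02],[0.036,-0.0,-0.025,-0.0,0.043,-0.0,0.02],[0.037,-0.0,-0.024,-0.0,0.043,-0.0,0.02],[0.038,-0.0,-0.022,-0.0,0.043,-0.0,0.02],[0.039,-0.0,-0.02,-0.0,0.042,-0.0,0.02],[0.039,-0.0,-0.019,-0.0,0.043,-0.0,0.02]]
[[0.04,-0.0,-0.017,-0.0,0.042,-0.0,0.02],[0.0415,-0.0001,-0.0153,-0.0,0.043,-0.0,0.02],[0.0,0.02,-0.0,-0.0,-0.0,-0.0,0.02],[0.0,0.02,-0.0,-0.0,-0.0,-0.0,0.02],[0.0,0.02,-0.0,-0.0,-0.0,-0.0,0.02]]
```

>>> play_rows(
  series=[
    [0,-0.02,0,0,0,0,0.02],
    [0,-0.025,0,0,0,0,0.02],
    [0,-0.03,0,0,0,0,0.02],
    [0.02,-0.04,-0.015,0,0.021,0,0.02],
    [0.02,-0.04,-0.014,0,0.021,0,0.02],
    [0.036,0,-0.025,0,0.043,0,0.02],
    [0.037,0,-0.024,0,0.043,0,0.02],
    [0.038,0,-0.022,0,0.043,0,0.02],
  ],
)

```text
clock: 4.85
position: [503.5, -121.3, 172.5]
ee_rot: [0.445, 0.549, -0.547, -0.448]
contact_force: [0.9, 0.8, -1.4]
gripper_width: 28.7
```

```bash
python3 -c "
from h import *
st()
rows([(549.9,46.2,150,92.9),(549.9,46.2,80,92.9,30)],0.02)"
```

```text
t 4.85 p [ 503.5 -121.3  172.5] phi 101.6 tilt 0.27 F [ 0.9  0.8 -1.4] w 28.7 j [ 0.07  0.26 -0.33 -0.01 -0.98 -1.44]
7 rows
[[0.039,0.006,-0.02,-0.0,0.038,0.001,0.02],[0.039,0.006,-0.018,-0.001,0.038,0.001,0.02],[0.04,0.005,-0.017,-0.0,0.038,0.001,0.02],[0.0408,0.0059,-0.0152,-0.001,0.038,0.001,0.02],[-0.0,0.023,0.0,0.0,-0.0,0.0,0.02],[-0.0,0.023,0.0,0.0,-0.0,0.0,0.02],[-0.0001,0.024,0.0,0.0,-0.0,0.0,0.02]]
```

>>> play_rows(
  series=[
    [0.039,0.006,-0.02,0,0.038,0.001,0.02],
    [0.039,0.006,-0.018,0,0.038,0.001,0.02],
    [0.04,0.005,-0.017,0,0.038,0.001,0.02],
    [0.041,0.006,-0.015,0,0.038,0.001,0.02],
    [0,0.023,0,0,0,0,0.02],
    [0,0.023,0,0,0,0,0.02],
    [0,0.024,0,0,0,0,0.02],
    [0,0,0,0,0,0,0.02],
  ],
)

```text
clock: 5.65
position: [550.6, 60.5, 76.1]
ee_rot: [0.486, 0.513, -0.513, -0.488]
contact_force: [-0.4, -0.2, -2.6]
gripper_width: 28.9
```

```bash
python3 -c "
from h import *
st()
rows([(549.9,46.2,60,92.9,30)],0.02)"
```

```text
t 5.65 p [550.6  60.5  76.1] phi 92.94 tilt 0.11 F [-0.4 -0.2 -2.6] w 28.9 j [ 0.4   0.43 -0.36 -0.   -0.78 -1.92]
1 rows
[[-0.0143,0.0161,0.0014,-0.001,0.001,0.002,0.02]]
```

>>> play_rows(
  series=[
    [-0.0143,0.012,0.001,0,0,0,0.02],
    [0,0.01,0,0,0,0,0.02],
    [0,0,0,0,0,0,0.02],
  ],
)

```text
clock: 5.95
position: [551.2, 44.9, 54.2]
ee_rot: [0.487, 0.513, -0.512, -0.487]
contact_force: [-0.5, -0.2, -1.8]
gripper_width: 28.8
```

```bash
python3 -c "
from h import *
st()
rows([(549.9,46.2,48,92.9,30)],0.02)
a=cam('scene');b=cam('top')
f=lambda i,x0,y0:cv2.resize(i[y0:y0+75,x0:x0+75],(400,400),interpolation=cv2.INTER_CUBIC)
save(np.hstack([f(a[0],270,195),f(b[0],205,165)]),'n1.png')
pz=48-13.9
print(proj(a,[[557.7,46.6,pz+32]]),proj(b,[[557.7,46.6,pz+32]]))"
```

```text
t 5.95 p [551.2  44.9  54.2] phi 92.95 tilt 0.1 F [-0.5 -0.2 -1.8] w 28.8 j [ 0.37  0.46 -0.39 -0.   -0.73 -1.89]
1 rows
[[0.0013,0.0062,0.0012,0.001,0.001,0.002,0.02]]
[[312.15266256 231.70879002]] [[238.27399166 206.68457076]]
```

View pics/n1.png

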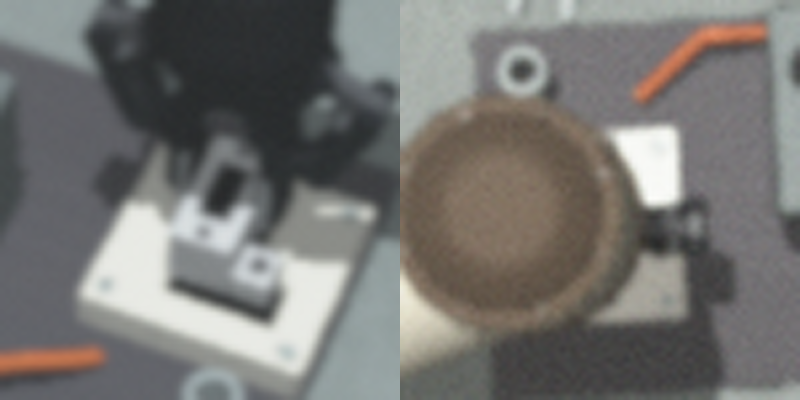

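The scene crop shows the housing hovering over the pocket, right way round, with its window at about (312,230). I'll measure that window and compare it with the scene camera's own pocket position.

```bash
python3 -c "
from h import *
st(); c=cam('scene')
for thr in (60,70,80):
  q=cont(c[0],(303,222,324,240),thr,True,(312,230.5))
  print(thr,ray(c,center(q),72.5)[0],cv2.minAreaRect(ray(c,q,72.5)[:,:2].astype(np.float32)))
p=ray(c,[[270+170*75/400,195+205*75/400],[270+240*75/400,195+248*75/400]],72.5); print(p)
g=c[0].max(2)[218:250,300:326]; print(g)
"
```

```text
t 6.05 p [551.9  45.3  55.4] phi 92.98 tilt 0.19 F [-0.1  0.2 -1.1] w 28.6 j [ 0.37  0.46 -0.39 -0.   -0.73 -1.89]
60 [557.63035998  45.54609445  72.5       ] ((557.9212646484375, 45.68100357055664), (20.045560836791992, 8.161331176757812), 2.061351776123047)
70 [557.56015981  45.56770832  72.5       ] ((557.9815063476562, 45.676048278808594), (22.939653396606445, 10.013591766357422), 3.1933815479278564)
80 [557.33478229  45.57825659  72.5       ] ((557.8086547851562, 45.7862434387207), (24.783466339111328, 11.9598970413208), 3.575777053833008)
[[577.62996686  29.24629555  72.5       ]
 [584.93409769  65.86034894  72.5       ]]
[[ 49  48  45  47  46  47  45  48  55  61  65  67  66  68  65  62  55  49
   46  48  46  47  47  47  45  52]
 [ 50  48  47  47  46  46  46  46  49  59  70  75  73  71  68  64  56  49
   46  48  46  46  46  46  45  51]
 [ 56  51  47  45  47  45  45  45  51  68  89  97  96  88  80  71  61  51
   47  46  48  47  46  45  47  49]
 [ 72  61  51  47  48  46  46  46  60  86 110 118 118 111  99  84  69  55
   48  48  48  46  47  45  47  49]
 [ 91  75  57  52  54  53  4
[... 2324 characters left out ...]
90 199 184
  164 170 193 206 211 213 206 187]
 [217 183 151 139 136 135 136 136 137 137 137 140 141 151 178 198 193 165
  139 149 184 202 204 214 222 221]
 [219 186 153 139 136 136 136 136 134 137 136 139 147 164 192 205 195 171
  153 161 185 193 194 213 227 231]
 [220 185 148 131 129 134 136 135 136 135 135 137 149 171 196 208 208 200
  194 196 199 189 188 212 229 233]
 [215 170 124 101 106 119 127 130 133 135 134 134 139 155 174 190 201 205
  208 210 201 180 182 209 227 233]
 [207 158 107  80  78  86  97 106 119 126 126 128 129 136 146 158 166 176
  189 193 178 158 164 197 223 231]
 [218 184 148 119 102  84  71  77  87  94 102 109 114 120 130 136 139 146
  155 157 143 128 144 182 218 230]]
```

```bash
python3 -c "
from h import *
P=[]
for i in range(3):
  P.append(read_state()['position']);cam('scene')
print(np.mean(P,0)); st()
rows([(551.2,46.3,46,92.9,30),(551.2,46.3,36,92.9,5)],0.02)
"
```

```text
[552.194345    45.76715653  55.76341886]
t 6.25 p [552.1  46.   55.7] phi 93.02 tilt 0.26 F [-0.3 -0.3 -1.3] w 28.7 j [ 0.37  0.46 -0.39 -0.   -0.73 -1.89]
4 rows
[[0.0004,0.0097,0.001,0.004,0.002,0.002,0.02],[-0.0,0.003,-0.0,-0.0,0.0,0.0,0.02],[-0.0,0.004,-0.0,-0.0,0.0,0.0,0.02],[-0.0,0.003,-0.0001,-0.0,0.0,0.0,0.02]]
```

>>> play_rows(
  series=[
    [0.0004,0.009,0.001,0.004,0.002,0.002,0.02],
    [0,0,0,0,0,0,0.02],
    [0,0,0,0,0,0,0.02],
  ],
)

```text
clock: 6.55
position: [551.5, 46.8, 46.8]
ee_rot: [0.487, 0.513, -0.512, -0.487]
contact_force: [0.1, -0.2, -2.0]
gripper_width: 28.7
```

```bash
python3 -c "
from h import *
st()
rows([(551.2,46.3,36,92.9,5)],0.02)
"
```

```text
t 6.55 p [551.5  46.8  46.8] phi 92.93 tilt 0.08 F [ 0.1 -0.2 -2. ] w 28.7 j [ 0.38  0.47 -0.39 -0.   -0.71 -1.9 ]
3 rows
[[-0.0,0.004,0.0,0.0,0.0,0.0,0.02],[-0.0,0.003,0.0,0.001,0.0,0.0,0.02],[-0.0005,0.0038,0.0003,0.0,0.001,0.001,0.02]]
```

>>> play_rows(
  series=[
    [-0.0004,0.004,0.0002,0,0,0,0.02],
    [0,0.003,0,0,0,0,0.02],
    [0,0.002,0,0,0,0,0.02],
    [0,0,0,0,0,0,0.02],
  ],
)

```text
clock: 6.95
position: [551.2, 46.5, 36.9]
ee_rot: [0.487, 0.513, -0.512, -0.487]
contact_force: [0.6, 0.1, -2.7]
gripper_width: 28.3
```

```bash
python3 -c "
from h import *
st()
rows([(551.2,46.3,36,92.9,5)],0.02)
"
```

```text
t 6.95 p [551.2  46.5  36.9] phi 92.95 tilt 0.06 F [ 0.6  0.1 -2.7] w 28.3 j [ 0.38  0.48 -0.4  -0.   -0.69 -1.9 ]
1 rows
[[-0.0002,0.0009,0.0,0.001,0.001,0.001,0.02]]
```

>>> play_rows(
  series=[
    [0,0.002,0,0,0,0,0.02],
    [0,0.001,0,0,0,0,0.02],
    [0,0,0,0,0,0,0.02],
  ],
)

```text
clock: 7.25
position: [551.7, 46.7, 35.2]
ee_rot: [0.487, 0.513, -0.512, -0.487]
contact_force: [-0.3, -0.4, -2.5]
gripper_width: 28.5
```

```bash
python3 -c "
from h import *
st()
"
```

```text
t 7.25 p [551.7  46.7  35.2] phi 92.99 tilt 0.1 F [-0.3 -0.4 -2.5] w 28.5 j [ 0.38  0.49 -0.4   0.   -0.68 -1.9 ]
```

>>> play_rows(
  series=[
    [0,0.0015,0,0,0,0,0.02],
    [0,0.0015,0,0,0,0,0.02],
    [0,0,0,0,0,0,0.02],
  ],
)

```text
clock: 7.55
position: [551.9, 46.8, 35.2]
ee_rot: [0.487, 0.514, -0.512, -0.486]
contact_force: [-0.9, -0.2, -2.1]
gripper_width: 28.5
```

```bash
python3 -c "
from h import *
st()
"
```

```text
t 7.55 p [551.9  46.8  35.2] phi 93.04 tilt 0.14 F [-0.9 -0.2 -2.1] w 28.5 j [ 0.38  0.49 -0.4   0.   -0.68 -1.9 ]
```

>>> play_rows(
  series=[
    [0,0.003,0,0,0,0,0.02],
    [0,0.002,0,0,0,0,0.02],
    [0,0.002,0,0,0,0,0.02],
  ],
)

```text
clock: 7.85
position: [552.0, 46.8, 34.9]
ee_rot: [0.487, 0.514, -0.513, -0.485]
contact_force: [-6.0, 0.4, 12.9]
gripper_width: 28.4
```

```bash
python3 -c "
from h import *
st()
"
```

```text
t 7.85 p [552.   46.8  34.9] phi 93.13 tilt 0.19 F [-6.   0.4 12.9] w 28.4 j [ 0.38  0.49 -0.4   0.   -0.68 -1.9 ]
```

Contact at TCP z 34.9 mm, which is the expected floor height. I'll release slowly and rise.

>>> play_rows(
  series=[
    [0,-0.001,0,0,0,0,0.05],
    [0,0,0,0,0,0,0.06],
    [0,0,0,0,0,0,0.06],
    [0,0,0,0,0,0,0.06],
    [0,-0.02,0,0,0,0,0.06],
    [0,-0.03,0,0,0,0,0.06],
    [0,-0.04,0,0,0,0,0.06],
    [0,-0.04,0,0,0,0,0.05],
  ],
)

```text
clock: 8.65
position: [548.6, 45.8, 161.8]
ee_rot: [-0.485, -0.509, 0.518, 0.488]
contact_force: [0.4, 0.1, 0.4]
gripper_width: 50.2
```

```bash
python3 -c "
from h import *
st()
rows([(480,-40,175,92.9)],0.024)
"
```

```text
t 8.65 p [548.6  45.8 161.8] phi 93.08 tilt 0.74 F [0.4 0.1 0.4] w 50.2 j [ 0.38  0.33 -0.27  0.   -0.99 -1.9 ]
3 rows
[[-0.027,-0.004,0.024,-0.004,0.001,-0.002,0.024],[-0.028,-0.004,0.025,-0.004,0.001,-0.002,0.024],[-0.0271,-0.0044,0.0242,-0.004,0.001,-0.001,0.024]]
```

>>> play_rows(
  series=[
    [0,-0.003,0.045,-0.004,0,-0.002,0.024],
    [0,-0.003,0.045,-0.004,0,-0.002,0.024],
    [0,0,0.045,-0.004,0,-0.002,0.024],
    [0,0,0,0,0,0,0.024],
  ],
)

```text
clock: 9.05
position: [414.4, 38.9, 172.5]
ee_rot: [0.489, 0.518, -0.508, -0.484]
contact_force: [-0.4, 0.2, -1.0]
gripper_width: 23.5
```

```bash
python3 -c "
from h import *
st()
a=cam('scene');b=cam('top')
np.save('a.npy',a[0]);np.save('b.npy',b[0])
f=lambda i,x0,y0:cv2.resize(i[y0:y0+100,x0:x0+130],(520,400),interpolation=cv2.INTER_CUBIC)
save(np.vstack([f(a[0],225,170),f(b[0],210,155)])[:, :],'n2.png')
im=cv2.imread('pics/n2.png'); cv2.imwrite('pics/n2.png',cv2.resize(im,(390,600)))
for n,c,box,seed in(('scene',a,(300,222,324,250),(312,237)),('top',b,(230,200,248,216),(238.5,207.5))):
  for thr in (90,120):
    try:
      q=cont(c[0],box,thr,True,seed); print(n,ray(c,center(q),53)[0],cv2.minAreaRect(ray(c,q,53)[:,:2].astype(np.float32)))
    except Exception as e: print(e)
q=cont(b[0],(290,212,316,232),60,True,(303,222)); P=ray(b,q,68); print('knob top',cv2.minAreaRect(P[:,:2].astype(np.float32)))
"
```

```text
t 9.05 p [414.4  38.9 172.5] phi 93.03 tilt 0.85 F [-0.4  0.2 -1. ] w 23.5 j [ 0.49  0.08 -0.57  0.   -0.91 -2.01]
scene [560.15954598  47.56865703  53.        ] ((559.9483032226562, 47.61014938354492), (22.88838005065918, 7.6054816246032715), 4.1195197105407715)
scene [560.16122984  47.5780933   53.        ] ((559.997802734375, 47.55918502807617), (26.413158416748047, 10.692355155944824), 4.455326080322266)
top [558.70621416  46.82064726  53.        ] ((558.8829345703125, 46.81831741333008), (18.494787216186523, 2.93261981010437), 2.848980665206909)
top [559.38141398  46.79525106  53.        ] ((558.8837890625, 47.112369537353516), (7.819211483001709, 23.943822860717773), 89.66597747802734)
knob top ((520.4859619140625, -128.3585968017578), (12.707147598266602, 36.610225677490234), 3.0898005962371826)
```

View pics/n2.png

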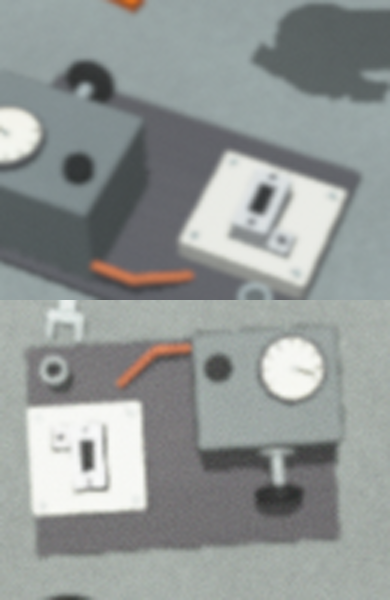

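Both views show the housing in the pocket, right way round. Its centre is at about (559.6,47.1), 2 mm from the pocket centre. The knob head is at about (520.5,-128.3). I'll check the console face, then hook behind the head.

```bash
python3 -c "
from h import *
b=cam('top'); g=b[0].astype(int).mean(2)
print('col 302-303 rows 195..230',g[195:232,301:305].mean(1).round(0))
for r in (203,204,205,206): print(r,ray(b,[302.5,r],102)[0].round(1))
for r in (215,217,219,223,225): print(r,ray(b,[302.5,r],68)[0].round(1))
rows([(542.0,-127.2,165,92.95),(542,-127.2,105,92.95,30)],0.024)
"
```

```text
col 302-303 rows 195..230 [162. 162. 162. 163. 164. 163. 158. 139. 119. 141. 168. 164. 165. 174.
 176. 178. 181. 180. 180. 179. 168. 133.  85.  63.  61.  56.  55.  58.
  64.  70.  72.  80. 102. 109. 112. 112. 112.]
203 [ 564.8 -126.   102. ]
204 [ 562.2 -126.   102. ]
205 [ 559.6 -125.9  102. ]
206 [ 556.9 -125.9  102. ]
215 [ 533.5 -128.3   68. ]
217 [ 528.1 -128.2   68. ]
219 [ 522.7 -128.2   68. ]
223 [ 511.8 -128.1   68. ]
225 [ 506.3 -128.    68. ]
8 rows
[[-0.035,0.002,-0.022,0.004,0.0,0.001,0.024],[-0.035,0.002,-0.022,0.004,0.001,0.001,0.024],[-0.035,0.002,-0.023,0.004,0.0,0.001,0.024],[-0.035,0.002,-0.022,0.004,0.001,0.001,0.024],[-0.0344,0.0019,-0.0226,0.004,0.0,0.001,0.024],[0.0,0.02,0.0,0.0,0.0,-0.0,0.024],[0.0,0.02,0.0,0.0,0.0,-0.0,0.024],[0.0,0.02,0.0,0.0,0.0,-0.0,0.024]]
```

```bash
python3 -c "
from h import *
b=cam('top'); g=b[0].astype(float).mean(2)
for x in (290,296,312,318):
  col=cv2.GaussianBlur(g,(5,1),0)[:,x]; d=np.diff(col)
  def edge(lo,hi):
    i=np.arange(lo,hi); w=np.abs(d[lo:hi]); k=i[w.argmax()]; s=slice(k-1,k+2); return (np.abs(d[s])*(np.arange(k-1,k+2)+.5)).sum()/np.abs(d[s]).sum()
  e=edge(228,242); f=edge(196,208); r=edge(158,172)
  print(x,'plate front',ray(b,[x,e],10)[0].round(1),'console front top',ray(b,[x,f],102)[0].round(1),'back',ray(b,[x,r],102)[0].round(1))
for y in range(202,230): print(y,g[y,292:316].round(0).astype(int).tolist())
a=cam('scene'); g=a[0].max(2)
for y in range(186,210): print(y,g[y,240:270].tolist())
"
```

```text
290 plate front [472.8 -96.2  10. ] console front top [563.7 -93.  102. ] back [670.5 -94.  102. ]
296 plate front [ 475.5 -113.5   10. ] console front top [ 565.4 -108.8  102. ] back [ 670.  -109.9  102. ]
312 plate front [ 477.8 -159.4   10. ] console front top [ 566.2 -151.1  102. ] back [ 655.6 -152.1  102. ]
318 plate front [ 477.2 -176.6   10. ] console front top [ 567.9 -167.   102. ] back [ 672.7 -168.2  102. ]
202 [161, 161, 158, 157, 160, 154, 150, 152, 143, 143, 142, 143, 137, 138, 137, 132, 137, 133, 130, 130, 127, 125, 129, 119]
203 [135, 133, 132, 130, 129, 127, 128, 127, 124, 124, 121, 119, 116, 114, 105, 105, 100, 97, 93, 94, 89, 94, 88, 89]
204 [97, 96, 91, 95, 104, 114, 123, 129, 134, 144, 140, 143, 132, 125, 115, 100, 82, 72, 72, 71, 75, 74, 69, 70]
205 [74, 73, 71, 79, 95, 124, 138, 148, 160, 175, 178, 171, 156, 145, 131, 109, 87, 70, 69, 73, 68, 70, 68, 68]
206 [72, 68, 75, 77, 90, 112, 121, 136, 151, 173, 180, 165, 141, 120, 110, 97, 78, 69, 74, 67, 68, 71, 75, 71]
207 [73, 70, 72, 78, 82, 88, 92, 105, 135, 176, 193, 171, 124, 95, 81, 79, 77, 75, 72, 71, 71, 66,
[... 5410 characters left out ...]
 145, 144, 144, 139, 134, 130, 125, 120, 116, 112, 109, 106, 104, 104, 104, 104]
206 [145, 145, 145, 145, 146, 146, 147, 145, 146, 145, 145, 145, 145, 145, 145, 146, 145, 146, 144, 142, 140, 137, 132, 127, 122, 116, 113, 108, 107, 106]
207 [145, 145, 146, 144, 146, 146, 145, 146, 145, 143, 144, 144, 144, 145, 145, 144, 144, 144, 144, 144, 143, 142, 141, 139, 137, 133, 128, 121, 116, 111]
208 [145, 145, 145, 145, 145, 146, 146, 146, 145, 146, 145, 144, 145, 145, 144, 144, 145, 143, 144, 144, 144, 144, 145, 144, 143, 143, 138, 137, 132, 126]
209 [144, 146, 146, 146, 146, 146, 146, 144, 145, 145, 145, 144, 145, 145, 144, 145, 144, 145, 144, 144, 144, 145, 144, 145, 145, 144, 144, 142, 142, 138]
```

Console front at about x=566 and plate front at about 476 put the knob face near x=515. The stem gap then spans about 531–559, with the stem at y≈-127. Target is x=544.5.

```bash
python3 -c "
from h import *
st()
rows([(544.5,-127,160,92.95),(544.5,-127,108,92.95,30)],0.024)
"
```

```text
t 9.3 p [421.9  41.1 173.6] phi 93.03 tilt 1.14 F [ 0.2  0.1 -0.4] w 24.2 j [ 0.49  0.09 -0.56  0.01 -0.91 -2.01]
7 rows
[[-0.035,0.003,-0.023,0.004,0.0,0.001,0.024],[-0.035,0.003,-0.023,0.004,0.0,0.001,0.024],[-0.035,0.003,-0.022,0.004,0.0,0.001,0.024],[-0.035,0.003,-0.023,0.004,0.001,0.001,0.024],[-0.0344,0.0025,-0.0224,0.003,0.0,0.001,0.024],[0.0,0.026,-0.0,0.0,0.0,-0.0,0.024],[0.0,0.026,-0.0,0.0,0.0,-0.0,0.024]]
```

>>> play_rows(
  series=[
    [-0.035,0.003,-0.023,0.004,0,0.001,0.024],
    [-0.035,0.003,-0.023,0.004,0,0.001,0.024],
    [-0.035,0.003,-0.022,0.004,0,0.001,0.024],
    [-0.035,0.003,-0.023,0.004,0,0.001,0.024],
    [-0.025,0.002,-0.02,0.004,0,0.001,0.024],
    [0,0,0,0,0,0,0.024],
    [0,0,0,0,0,0,0.024],
  ],
)

```text
clock: 10.0
position: [555.0, -123.7, 154.9]
ee_rot: [-0.485, -0.512, 0.515, 0.487]
contact_force: [-1.2, 1.0, 0.6]
gripper_width: 23.6
```

```bash
python3 -c "
from h import *
st()
rows([(544.5,-127,115,92.95,30)],0.024)
"
```

```text
t 10.0 p [ 555.  -123.7  154.9] phi 93.15 tilt 0.21 F [-1.2  1.   0.6] w 23.6 j [ 0.07  0.36 -0.24  0.   -0.98 -1.58]
2 rows
[[-0.001,0.02,0.005,-0.002,0.002,-0.0,0.024],[-0.0017,0.02,0.0056,-0.002,0.002,-0.001,0.024]]
```

>>> play_rows(
  series=[
    [-0.0028,0.02,0.0106,-0.002,0.002,0,0.024],
    [0,0.016,0,0,0,0,0.024],
    [0,0,0,0,0,0,0.024],
    [0,0,0,0,0,0,0.024],
  ],
)

```text
clock: 10.4
position: [544.7, -125.5, 117.4]
ee_rot: [-0.486, -0.513, 0.514, 0.487]
contact_force: [-0.0, -0.3, 0.0]
gripper_width: 23.9
```

```bash
python3 -c "
from h import *
st()
rows([(544.5,-127,108,92.95,30)],0.024)
"
```

```text
t 10.4 p [ 544.7 -125.5  117.4] phi 93.13 tilt 0.14 F [-0.  -0.3  0. ] w 23.9 j [ 0.06  0.38 -0.31  0.   -0.88 -1.58]
1 rows
[[-0.0014,0.0095,0.0003,-0.002,0.003,-0.001,0.024]]
```

Now I'll check visually before going in between.

>>> play_rows(
  series=[
    [-0.0014,0.012,0,-0.002,0.003,0,0.024],
    [0,0,0,0,0,0,0.024],
    [0,0,0,0,0,0,0.024],
  ],
)

```text
clock: 10.7
position: [546.0, -126.0, 106.4]
ee_rot: [0.488, 0.514, -0.513, -0.485]
contact_force: [-0.6, -0.0, -0.3]
gripper_width: 23.8
```

```bash
python3 -c "
from h import *
st()
a=cam('scene');b=cam('top')
f=lambda i,x0,y0:cv2.resize(i[y0:y0+80,x0:x0+80],(400,400),interpolation=cv2.INTER_CUBIC)
save(np.hstack([f(a[0],205,150),f(b[0],265,170)]),'k1.png')
"
```

```text
t 10.7 p [ 546.  -126.   106.4] phi 93.05 tilt 0.19 F [-0.6 -0.  -0.3] w 23.8 j [ 0.06  0.4  -0.32  0.   -0.85 -1.58]
```

View pics/k1.png

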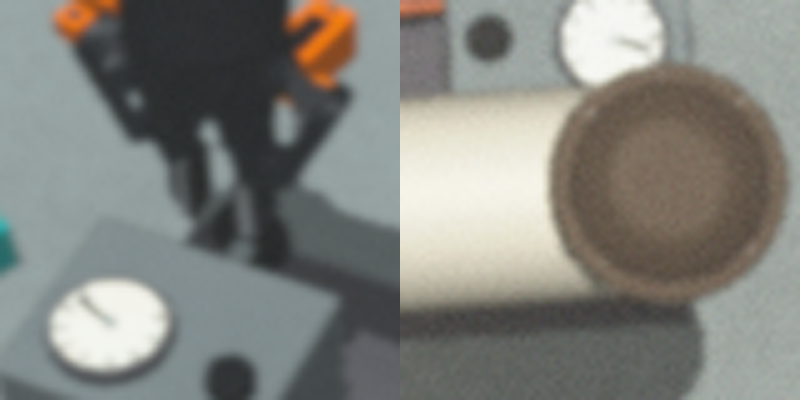

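The crop shows the fingers just in front of the console's face, straddling the stem line; the wrist hides the top view. I'll descend gently.

>>> play_rows(
  series=[
    [-0.0008,0.012,0.0015,0,0.002,0,0.024],
    [0,0.01,0.0005,0,0,0,0.024],
    [0,0,0,0,0,0,0.024],
    [0,0,0,0,0,0,0.024],
  ],
)

```text
clock: 11.2
position: [543.6, -127.1, 82.5]
ee_rot: [0.488, 0.513, -0.512, -0.486]
contact_force: [-0.3, -0.3, 1.1]
gripper_width: 24.2
```

```bash
python3 -c "
from h import *
st()
rows([(544.5,-127,52,92.95,12)],0.024)
"
```

```text
t 11.2 p [ 543.6 -127.1   82.5] phi 92.9 tilt 0.17 F [-0.3 -0.3  1.1] w 24.2 j [ 0.06  0.42 -0.35  0.   -0.79 -1.58]
3 rows
[[0.0,0.01,-0.0,0.001,-0.0,-0.0,0.024],[0.0,0.01,-0.0,0.001,-0.0,-0.0,0.024],[0.0001,0.0105,-0.0008,0.001,-0.001,-0.001,0.024]]
```

>>> play_rows(
  series=[
    [0,0.01,-0.0005,0,0,0,0.024],
    [0,0.01,0,0,0,0,0.024],
    [0,0.009,0,0,0,0,0.024],
    [0,0,0,0,0,0,0.024],
  ],
)

```text
clock: 11.6
position: [544.2, -127.1, 50.8]
ee_rot: [0.488, 0.513, -0.512, -0.486]
contact_force: [-0.8, 0.1, -0.1]
gripper_width: 23.9
```

```bash
python3 -c "
from h import *
st()
"
```

```text
t 11.6 p [ 544.2 -127.1   50.8] phi 92.88 tilt 0.16 F [-0.8  0.1 -0.1] w 23.9 j [ 0.06  0.47 -0.38  0.   -0.72 -1.58]
```

>>> play_rows(
  series=[
    [0,0,0.004,0,0,0,0.024],
    [0,0,0.004,0,0,0,0.024],
    [0,0,0.004,0,0,0,0.024],
    [0,0,0.004,0,0,0,0.024],
  ],
)

```text
clock: 12.0
position: [537.4, -127.5, 52.5]
ee_rot: [0.493, 0.519, -0.507, -0.48]
contact_force: [4.9, 0.3, -3.6]
gripper_width: 24.0
```

>>> play_rows(
  series=[
    [0,0,0.004,0,0,0,0.024],
    [0,0,0.004,0,0,0,0.024],
    [0,0,0.002,0,0,0,0.024],
  ],
)

```text
clock: 12.3
position: [526.0, -128.0, 53.0]
ee_rot: [0.493, 0.519, -0.507, -0.48]
contact_force: [0.1, -0.4, -0.8]
gripper_width: 23.8
```

>>> play_rows(
  series=[
    [0,0,0.003,0,0,0,0.024],
    [0,0,0.003,0,0,0,0.024],
    [0,0,0,0,0,0,0.024],
  ],
)

```text
clock: 12.6
position: [524.3, -128.1, 54.1]
ee_rot: [0.496, 0.522, -0.504, -0.477]
contact_force: [0.5, 0.6, -0.2]
gripper_width: 23.9
```

```bash
python3 -c "
from h import *
st()
c=cam('scene');h=c[0]
save(cv2.resize(h[150:230,205:285],(480,480),interpolation=cv2.INTER_CUBIC),'k2.png')
"
```

```text
t 12.6 p [ 524.3 -128.1   54.1] phi 93.1 tilt 2.12 F [ 0.5  0.6 -0.2] w 23.9 j [ 0.06  0.43 -0.45  0.   -0.66 -1.58]
```

View pics/k2.png

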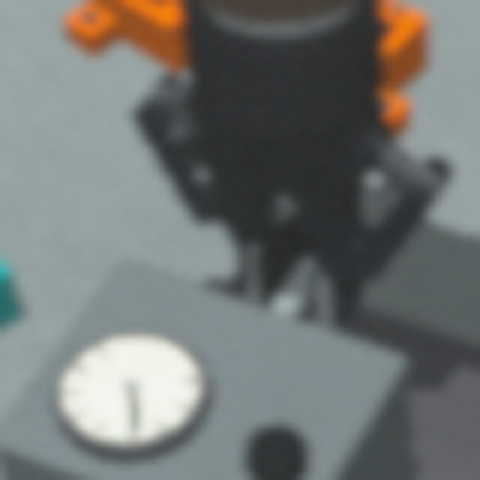

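The gauge needle has swung (from upper left to straight down), so the knob is on. I'll back the fingers off the head, then lift out.

```bash
python3 -c "
from h import *
rows([(533,-127.5,53,92.95,5),(533,-127.5,170,92.95,30)],0.024)
"
```

```text
6 rows
[[0.0,0.001,-0.004,0.018,0.001,-0.001,0.024],[0.0001,0.0003,-0.0048,0.018,0.002,-0.002,0.024],[0.0,-0.029,-0.0,0.0,-0.0,0.0,0.024],[0.0,-0.029,-0.0,0.0,-0.0,0.0,0.024],[0.0,-0.029,-0.0,0.0,-0.0,0.0,0.024],[0.0001,-0.03,-0.0001,0.0,-0.0,0.0,0.024]]
```

>>> play_rows(
  series=[
    [0,0,-0.005,0.018,0,-0.001,0.024],
    [0,0,-0.005,0.018,0,-0.001,0.024],
    [0,0,0,0,0,0,0.024],
    [0,0,0,0,0,0,0.024],
  ],
)

```text
clock: 13.05
position: [529.3, -127.8, 53.5]
ee_rot: [-0.484, -0.51, 0.516, 0.489]
contact_force: [0.5, 0.3, -0.4]
gripper_width: 24.1
```

```bash
python3 -c "
from h import *
st()
"
```

```text
t 13.05 p [ 529.3 -127.8   53.5] phi 93.03 tilt 0.6 F [ 0.5  0.3 -0.4] w 24.1 j [ 0.06  0.45 -0.4  -0.   -0.73 -1.58]
```

>>> play_rows(
  series=[
    [0,0,-0.004,-0.006,0,0,0.024],
    [0,-0.012,0,0,0,0,0.024],
    [0,-0.02,0,0,0,0,0.024],
    [0,-0.03,0,0,0,0,0.024],
    [0,-0.04,0,0,0,0,0.024],
    [0,-0.03,0,0,0,0,0.01],
  ],
)

```text
clock: 13.65
position: [528.3, -128.0, 187.6]
ee_rot: [-0.482, -0.508, 0.517, 0.492]
contact_force: [1.3, -0.1, -0.0]
gripper_width: 11.1
```

```bash
python3 -c "
from h import *
st()
rows([(445,-131.7,165,92.95,45),(445,-131.7,60,92.95,30)],0.0)
"
```

```text
t 13.65 p [ 528.3 -128.   187.6] phi 92.96 tilt 1.08 F [ 1.3 -0.1 -0. ] w 11.1 j [ 0.06  0.29 -0.25 -0.   -1.05 -1.58]
6 rows
[[0.0,0.012,0.041,-0.009,0.0,0.0,0.0],[0.0006,0.0118,0.042,-0.01,0.0,0.001,0.0],[-0.0,0.026,0.0,0.0,0.0,-0.0,0.0],[-0.0,0.026,0.0,0.0,0.0,-0.0,0.0],[-0.0,0.026,0.0,0.0,0.0,-0.0,0.0],[-0.0,0.027,0.0,0.0,0.0,-0.0,0.0]]
```

>>> play_rows(
  series=[
    [0,0.01,0.041,-0.009,0,0,0],
    [0,0.01,0.042,-0.009,0,0,0],
    [0,0,0,0,0,0,0],
    [0,0,0,0,0,0,0],
    [0,0,0,0,0,0,0],
  ],
)

```text
clock: 14.15
position: [445.8, -132.9, 177.8]
ee_rot: [0.491, 0.518, -0.508, -0.482]
contact_force: [0.1, 0.3, -0.9]
gripper_width: 0.0
```

```bash
python3 -c "
from h import *
st()
a=cam('scene');b=cam('top')
f=lambda i,x0,y0:cv2.resize(i[y0:y0+80,x0:x0+80],(400,400),interpolation=cv2.INTER_CUBIC)
save(np.hstack([f(a[0],205,150),f(b[0],265,170)]),'k3.png')
rows([(445,-131.7,60,92.95,30)],0.0)
"
```

```text
t 14.15 p [ 445.8 -132.9  177.8] phi 93.02 tilt 1.07 F [ 0.1  0.3 -0.9] w 0.0 j [ 0.06  0.15 -0.46  0.   -0.94 -1.58]
4 rows
[[0.0,0.029,0.001,0.005,0.0,-0.0,0.0],[0.0,0.03,0.001,0.005,0.0,-0.0,0.0],[0.001,0.029,0.001,0.005,0.001,-0.001,0.0],[0.0003,0.0297,-0.0,0.004,0.0,-0.0,0.0]]
```

View pics/k3.png

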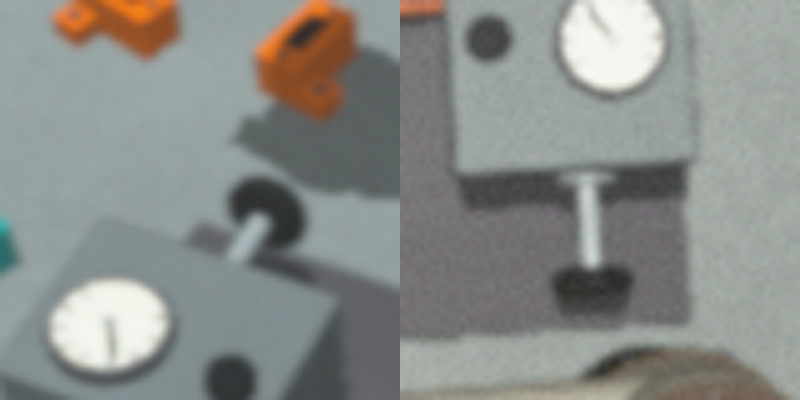

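The knob is standing out untouched: the stem is longer and the needle points straight down in the scene view. I'll wait two seconds or more, moving down in front of it.

>>> play_rows(
  series=[
    [0,0,0,0,0,0,0],
    [0,0,0,0,0,0,0],
    [0,0,0,0,0,0,0],
    [0,0,0,0,0,0,0],
    [0,0,0,0,0,0,0],
    [0,0,0,0,0,0,0],
    [0,0,0,0,0,0,0],
    [0,0,0,0,0,0,0],
    [0,0,0,0,0,0,0],
    [0,0,0,0,0,0,0],
  ],
)

```text
clock: 15.25
position: [449.0, -132.7, 177.0]
ee_rot: [0.491, 0.517, -0.509, -0.482]
contact_force: [0.7, -0.5, -0.6]
gripper_width: 0.0
```

>>> play_rows(
  series=[
    [0,0,0,0,0,0,0],
    [0,0,0,0,0,0,0],
    [0,0,0,0,0,0,0],
    [0,0,0,0,0,0,0],
    [0,0,0,0,0,0,0],
    [0,0,0,0,0,0,0],
    [0,0,0,0,0,0,0],
    [0,0,0,0,0,0,0],
    [0,0,0,0,0,0,0],
    [0,0,0,0,0,0,0],
  ],
)

```text
clock: 16.25
position: [448.9, -132.7, 177.1]
ee_rot: [0.491, 0.517, -0.509, -0.482]
contact_force: [-0.0, 0.0, -0.5]
gripper_width: -0.2
```

```bash
python3 -c "
from h import *
st()
rows([(445,-131.7,60,92.95,30)],0.0)
"
```

```text
t 16.25 p [ 448.9 -132.7  177.1] phi 93.05 tilt 1.02 F [-0.   0.  -0.5] w -0.2 j [ 0.06  0.16 -0.46  0.   -0.94 -1.58]
4 rows
[[0.0,0.029,0.001,0.004,0.0,-0.0,0.0],[0.0,0.029,0.002,0.005,0.001,-0.0,0.0],[0.001,0.03,0.001,0.004,0.0,-0.001,0.0],[0.0003,0.029,0.0012,0.005,0.001,-0.0,0.0]]
```

>>> play_rows(
  series=[
    [0,0.029,0.001,0.004,0,0,0],
    [0,0.029,0.002,0.005,0,0,0],
    [0.001,0.028,0.001,0.004,0,0,0],
    [0,0.024,0.001,0.005,0,0,0],
    [0,0,0,0,0,0,0],
    [0,0,0,0,0,0,0],
  ],
)

```text
clock: 16.85
position: [448.2, -132.3, 66.1]
ee_rot: [0.488, 0.514, -0.512, -0.484]
contact_force: [0.1, -0.3, -0.3]
gripper_width: -0.2
```

```bash
python3 -c "
from h import *
st()
rows([(482,-130.0,57,92.95,10)],0.0)
rows([(506,-129.0,57,92.95,5)],0.0)
"
```

```text
t 16.85 p [ 448.2 -132.3   66.1] phi 93.11 tilt 0.38 F [ 0.1 -0.3 -0.3] w -0.2 j [ 0.06  0.32 -0.59  0.   -0.65 -1.58]
4 rows
[[0.0,0.002,-0.008,0.002,0.001,-0.001,0.0],[0.0,0.002,-0.009,0.001,0.001,-0.001,0.0],[0.0,0.003,-0.008,0.002,0.0,-0.0,0.0],[0.0005,0.0022,-0.0088,0.001,0.001,-0.001,0.0]]
12 rows
[[0.0,0.001,-0.005,0.001,0.0,-0.0,0.0],[0.0,0.001,-0.005,0.0,0.0,-0.0,0.0],[0.0,0.001,-0.005,0.001,0.0,-0.0,0.0],[0.0,0.001,-0.005,0.0,0.0,-0.0,0.0],[0.0,0.001,-0.005,0.001,0.0,-0.0,0.0],[0.0,0.001,-0.005,0.0,0.0,-0.0,0.0],[0.0,0.001,-0.005,0.001,0.0,-0.0,0.0],[0.0,0.0,-0.005,0.0,0.001,-0.001,0.0],[0.0,0.001,-0.004,0.001,0.0,-0.0,0.0],[0.0,0.0,-0.005,0.0,0.001,-0.001,0.0]]
[[0.0,0.001,-0.004,0.001,0.0,-0.0,0.0],[0.0002,0.0003,-0.0048,0.0,0.001,-0.001,0.0]]
```

>>> play_rows(
  series=[
    [0,0.002,-0.008,0.002,0,0,0],
    [0,0.002,-0.009,0.002,0,0,0],
    [0,0.003,-0.008,0.002,0,0,0],
    [0,0.002,-0.007,0.001,0,0,0],
    [0,0,-0.005,0,0,0,0],
    [0,0,-0.005,0,0,0,0],
    [0,0,-0.005,0,0,0,0],
  ],
)

```text
clock: 17.55
position: [497.6, -129.9, 60.1]
ee_rot: [-0.486, -0.512, 0.515, 0.487]
contact_force: [0.7, 0.1, 0.8]
gripper_width: -0.0
```

```bash
python3 -c "
from h import *
st()
"
```

```text
t 17.55 p [ 497.6 -129.9   60.1] phi 93.07 tilt 0.22 F [0.7 0.1 0.8] w -0.0 j [ 0.06  0.4  -0.48  0.   -0.7  -1.58]
```

>>> play_rows(
  series=[
    [0,0,-0.004,0,0,0,0],
    [0,0,-0.004,0,0,0,0],
    [0,0,-0.003,0,0,0,0],
    [0,0,0,0,0,0,0],
  ],
)

```text
clock: 17.95
position: [503.3, -129.7, 59.1]
ee_rot: [-0.483, -0.508, 0.518, 0.491]
contact_force: [0.2, -0.4, -0.1]
gripper_width: 0.2
```

```bash
python3 -c "
from h import *
st()
"
```

```text
t 17.95 p [ 503.3 -129.7   59.1] phi 92.97 tilt 1.05 F [ 0.2 -0.4 -0.1] w 0.2 j [ 0.06  0.41 -0.45  0.   -0.72 -1.58]
```

>>> play_rows(
  series=[
    [0,0,-0.003,0,0,0,0],
    [0,0,-0.003,0,0,0,0],
    [0,0,-0.003,0,0,0,0],
  ],
)

```text
clock: 18.25
position: [503.0, -129.8, 58.0]
ee_rot: [-0.478, -0.502, 0.523, 0.497]
contact_force: [-7.9, 0.5, 6.6]
gripper_width: -0.1
```

```bash
python3 -c "
from h import *
st()
c=cam('scene'); save(cv2.resize(c[0][150:290,205:355],(600,560),interpolation=cv2.INTER_CUBIC),'e.png')
"
```

```text
t 18.25 p [ 503.  -129.8   58. ] phi 92.84 tilt 2.31 F [-7.9  0.5  6.6] w -0.1 j [ 0.06  0.42 -0.44  0.   -0.75 -1.58]
```

The hard stop resists with 8 N at x=503, so the knob is home. I'll back away.

>>> play_rows(
  series=[
    [0,0,0.01,-0.02,0,0,0],
    [0,0,0.02,-0.02,0,0,0],
    [0,0,0.04,0,0,0,0],
    [0,-0.03,0.03,0,0,0,0],
    [0,-0.04,0.01,0,0,0,0],
    [0,-0.03,0,0,0,0,0],
    [0,0,0,0,0,0,0],
    [0,0,0,0,0,0,0],
  ],
)

```text
clock: 19.1
position: [398.9, -134.8, 163.2]
ee_rot: [0.493, 0.519, -0.507, -0.48]
contact_force: [-0.1, 0.7, -0.4]
gripper_width: -0.1
```

```bash
python3 -c "
from h import *
st()
a=cam('scene');b=cam('top')
f=lambda i,x0,y0:cv2.resize(i[y0:y0+100,x0:x0+135],(540,400),interpolation=cv2.INTER_CUBIC)
save(cv2.resize(np.vstack([f(a[0],220,170),f(b[0],205,155)]),(405,600)),'end.png')
for n,c,box,seed in(('scene',a,(300,222,324,250),(312,237)),('top',b,(230,200,248,216),(238.5,207.5))):
  q=cont(c[0],box,90,True,seed); print(n,ray(c,center(q),53)[0])
q=cont(b[0],(290,205,316,240),60,True,(303,222)); print('knob top',center(q))
"
```

```text
t 19.1 p [ 398.9 -134.8  163.2] phi 93.02 tilt 1.36 F [-0.1  0.7 -0.4] w -0.1 j [ 0.07  0.09 -0.58  0.   -0.87 -1.59]
scene [560.19929863  47.57536034  53.        ]
top [558.44927085  46.81770864  53.        ]
knob top [302.53600322 220.04330173]
```

View pics/end.png

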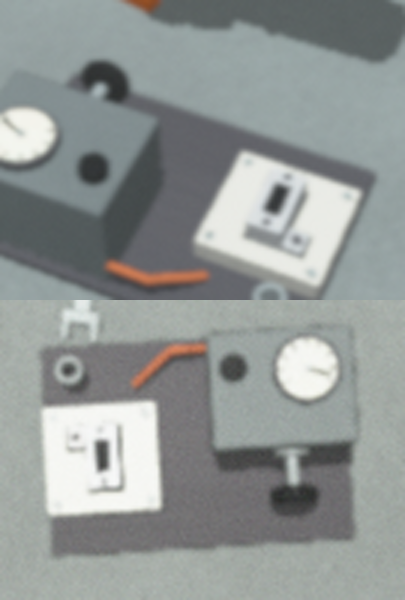

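The needle and knob are back at their starting position: the head is at pixel (302.5,220.0), the same as at first. The housing has not moved and nothing is touching. I'm handing in.

```bash
python3 -c "
from h import *
job_done()"
```

```text
the job is handed in; nothing more can be done
```

The job is done and handed in at about 19 s of the 64 s allowed. No verdict was reported, so what follows is my own reading.

**What I did:** I gripped the silver housing, set it in the nest's pocket and let go. I hooked the open fingers behind the knob's head and pulled it out until it clicked. It stood untouched for more than 3 s. I then pushed it home against its stop, felt about 8 N there, and backed the arm away.

**What the last checks showed:**
- **Housing:** it is right way round and hasn't moved since I released it. It met the floor at the expected height.
- **Housing position:** its centre measures about 1–2.5 mm from the pocket's, inside the 5 mm limit. The two cameras disagree by about 2 mm there, which fits their stated accuracy.
- **Knob:** the head and the gauge needle are back at their starting positions.
- **Bystanders:** the socket and the spanner's near end look unmoved in the last picture. I didn't measure any bystanders, but no unexpected contact forces showed at any step.

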